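# Draw the tool case bolt with the hooked rod

## Robot

A 6-joint arm with a two-finger parallel gripper is mounted at the origin on the work surface. World frame = base frame: x ahead of the robot, y to its left, z up, the work surface at z = 0. Lengths are in m, angles in rad, forces in N, time in s.
With the tool pointing down it reaches from about 0.3 to 0.875 m from the base axis. Payload 6.4 kg.
Tool frame: the origin (TCP) lies midway between the tips of the shut fingers; the grasp point (between the pads) lies 19 mm behind it; x points along the fingers, y is the direction in which the jaws open and shut, and the axes are right-handed (so a half turn about x gives the same grasp; the last joint's range is limited). The gripper opens to 85 mm and grips with 20 to 120 N. Pads are 22 mm wide; open, the fingers measure 114 mm over their backs; the gripper's body (76 mm by 85 mm) begins 54 mm behind the grasp point. The pads swing forward as they close: fully open they stand 13 mm farther back than shut.
Start: joints at [0.948, 0.181, 1.607, -0, 1.354, -0.206], TCP at [0.233, 0.526, 0.231] pointing down, gripper open.
Joint ranges: [-2.99, 2.99], [-0.89, 2.07], [0.3, 2.58], [-1.14, 4.28], [0, 2.63], [-3.12, 3.12]. Speed limits (rad/s): [2.57, 2.57, 3.01, 3.14, 3.14, 3.14].

## Interface

Orientations are given as a unit quaternion [w, x, y, z].
In Python, from bench import ctrl gives the robot as it stands.
- The arm moves only by the tool step_arm, never from a script. Its argument "motion" is a list of rows, each a list of 7 numbers: the shift along the tool's x, y, z in mm, then the turn, a rotation vector about the tool's x, y, z in degrees, then the closure in counts, from 0 (fully open) to 255 (shut). In form: [[tx, ty, tz, rx, ry, rz, hand], ...]. A call has 1 to 10 rows; each row is the pose to reach, as a shift and turn from the pose commanded when the call began, along the tool's axes at that moment; what a row does not reach only later rows make up. A row lasts 1/8 s, in which the tool goes at most 62.5 mm and 10.7 degrees, less where a joint would pass 70% of its speed; a pose out of reach is approached as far as the arm can. A call with a gripper value outside its range is refused whole. The fingers move at their own pace and stop on an object; the grip force is fixed at half the most. Time passes only in rows, so rows that repeat a pose let the fingers close. It gives the time, the measured TCP pose, the force and the opening at its end, in the units of the state.
- ctrl.get_obs(): the state, without advancing time (a new reading comes with each control period).
- ctrl.camera(name): name is "side" or "top"; returns (picture, depth): 384x512x3 uint8, red, green, blue; 384x512 float32, m along the optical axis (not along the pixel's ray), 0 where there is no reading.
- ctrl.camera_info(name): a dict with "fx", "fy", "cx", "cy" (pixels), "T" (4x4, takes a point from camera to world coordinates). Camera axes: x right, y down, z forward; pixel columns grow to the right and rows downward; lengths in m; the calibration is good to about 2 mm. A picture is of the moment at which its call begins. camera_info takes no time and is no camera call.
- ctrl.hand_in(): hands the job in, once; it reports no verdict.
The state is a dict: "time_s": time; "q": joint angles; "dq": joint speeds; "joint_efforts": joint torques, N m; "eef_pos": TCP position; "eef_rot": TCP orientation; "wrist_force": force on the tool from outside, world axes, zero at the start; "torque": the same for the moment, N m; "opening": opening from 0.0 (shut) to 1.0 (fully open).
Only numpy, scipy, OpenCV 4.12 (cv2) and the standard library are available. Lean on these libraries where they do the work, as an engineer would, in place of code of your own. Each camera call takes 0.05 s, during which the arm holds its last target. There are 200 camera calls.

## Task

Two steel tool cases stand at the far side of the workshop bench, each with a sliding bolt on its lid, too far away for the hand. Take the hooked rod, hook the upright knob of the bolt on the wider case and draw that bolt all the way towards the robot to its stop, without touching the case with the gripper. Leave the narrow case's bolt as it is, and lay the hooked rod flat on the bench again.

Things in the scene. Friction and masses are not known exactly. Their poses are not given: they have to be found in the camera images.
- hook_rod: Hooked rod, loose, 0.16 kg, lying flat, pointing to the robot's left. Wooden grip 24 wide (y) x 30 mm high, x -90 to +60; origin on its underside at the place to grasp, balance point 20 to 30 mm ahead (+x). A 10 mm bar, centre line 15 mm up, runs on to x = 270, then bends flat into the hook. A twin rod without hook lies about 150 mm from it, nearer or farther.
- wide_case: The wider of two grey steel cases at the far side, fixed: 260 wide (y), 220 mm deep (x), lid top 90 mm high. Origin on the bench at the middle of its front face, +x going back into the case. Bolt along y = 0, its guides up to z = 119 mm behind the knob (from x = 104 mm). The other case is 150 mm wide, else the same, 260 to 410 mm to the left or right.
- wide_bolt (a joint): Bolt on the wide case, m: 0 shut, 0.055 its stop, fully drawn along the case's -x. Starts within 10 mm of shut; 2.5 N of friction, stays where left. Its upright knob post stands at x = 70 mm - joint value, y = 0 of the case: 12 mm thick, bare and free all round from z = 120 to 147 mm above the bench (hook it at about 140), with an 18 mm ball on top up to z = 166 mm.
- narrow_bolt (a joint): The same kind of bolt on the narrow (150 mm) case: 0 shut, 0.055 drawn, friction 2.5 N. Starts within 10 mm of shut and is to be left so.
- hook_mouth (a point): Centre of the hook's mouth on the rod, at (245, 25, 15) mm from the rod's origin, same axes (level hook, +z up). The hook turns from x = 270 to +y, then at y = 50 back to x = 235 mm: a flat square J open towards the grip. Inside it is 40 mm wide (y = 5 to 45), its far inner face at x = 265. Bar 10 mm thick.

How it is judged:
By the outcome, as a careful person would: the job done as asked, in the order asked, and still so for the second after the job is handed in, with the robot touching nothing.
It also fails if it takes over 51 s, if anything falls off the work surface, if the arm or the gripper's body presses on something with over 40 N, if the wrist force passes 120 N, or if a joint passes its speed limit or range.

## Working session

There is one attempt and no reset: what is moved stays moved. The work goes in short steps, Python scripts to look and compute and a tool call to move; the robot and the scene stay as the last step left them, time stands still between calls to the robot, and variables do not carry over. Pictures are saved under pics/ and viewed, about 8 in all and at most 12, crops included, and the job is handed in when it is done.

Besides the shell and the picture viewer there is one more tool, called after "Request:" as a command line: name --pt "numbers of a row" for each row, then --argument value for the rest. step_arm: Moves the arm, as the interface text tells. Its arguments: {"type":"object","properties":{"motion":{"type":"array","items":{"type":"array","items":{"type":"number"}}}},"required":["motion"]}

```bash
mkdir -p pics; cat > h.py <<'E'
import numpy as np, cv2
from bench import ctrl
def pts(name):
    im,d=ctrl.camera(name); c=ctrl.camera_info(name); T=np.array(c["T"])
    v,u=np.mgrid[0:384,0:512]
    P=np.stack([(u-c["cx"])/c["fx"]*d,(v-c["cy"])/c["fy"]*d,d],-1)@T[:3,:3].T+T[:3,3]
    P[d==0]=np.nan
    return im,P
def ray(name,u,v,z):
    c=ctrl.camera_info(name); T=np.array(c["T"])
    r=T[:3,:3]@np.array([(u-c["cx"])/c["fx"],(v-c["cy"])/c["fy"],1]); o=T[:3,3]
    return o+r*(z-o[2])/r[2]
E
python3 - <<'E'
from h import *
o=ctrl.get_obs();print(o)
for n in("top","side"):
    im,P=pts(n);cv2.imwrite(f"pics/{n}0.png",im[:,:,::-1]);np.savez(f"{n}0.npz",im=im,P=P)
    print(np.round(ctrl.camera_info(n)["T"],3).tolist(),ctrl.camera_info(n)["fx"])
E
```

```text
{'time_s': 0.0, 'q': array([ 9.47718340e-01,  1.81537499e-01,  1.60802932e+00, -1.31795697e-05,
        1.35381181e+00, -2.06316373e-01]), 'dq': array([-0.00010363, -0.00060895, -0.00136298, -0.00118844, -0.00094444,
        0.00142373]), 'joint_efforts': array([ 2.14676824e-03, -4.44848049e+01, -3.51350176e+01,  1.41867285e-04,
        8.70140648e-03, -3.17823412e-05]), 'eef_pos': array([0.23241887, 0.52531335, 0.23037586]), 'eef_rot': array([ 0.69155974,  0.14570264,  0.69206024, -0.14686213]), 'wrist_force': array([-0.45019923,  0.99957009, -0.57618171]), 'torque': array([-0.00622829, -0.02104183, -0.02949716]), 'opening': 1.0027579566793534}
[[0.006, -0.988, 0.156, 0.477], [-1.0, -0.007, -0.005, -0.004], [0.006, -0.156, -0.988, 0.762], [0.0, 0.0, 0.0, 1.0]] 410.4885515125085
[[-0.943, -0.235, 0.237, 0.387], [-0.334, 0.659, -0.674, 0.502], [0.002, -0.714, -0.7, 0.572], [0.0, 0.0, 0.0, 1.0]] 364.67489295040906
```

View pics/top0.png

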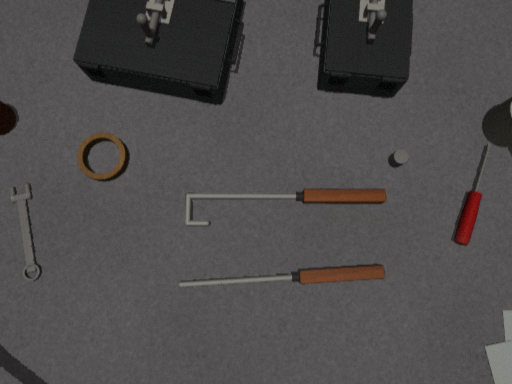

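View pics/side0.png

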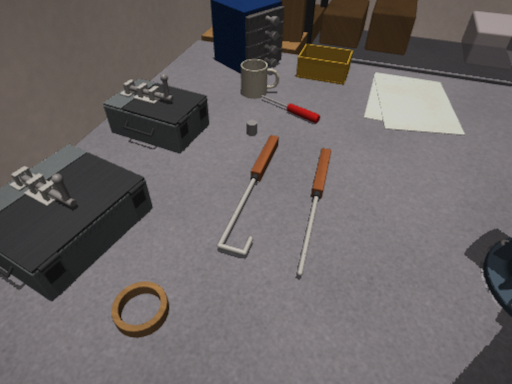

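Top: the hooked rod has its grip at columns 303–385, row 196, with the hook at (188–210, 196–223) pointing left. The wide case is at the upper left with its bolt around (150, 20). The twin rod is nearer the robot, and the narrow case is on the right.

```bash
python3 - <<'E'
from h import *
t=np.load("top0.npz");s=np.load("side0.npz")
cv2.imwrite("pics/c1.png",np.hstack([cv2.resize(t["im"][0:60,110:190],None,fx=5,fy=5,interpolation=2),cv2.resize(s["im"][150:225,0:100],(400,300),interpolation=2)])[:,:,::-1])
im=t["im"].astype(int);P=t["P"]
R,G,B=im[...,0],im[...,1],im[...,2]
m=(R>90)&(R-B>50)&(G<R*0.65)
m=m.astype(np.uint8); n,l,st,c=cv2.connectedComponentsWithStats(m)
for i in range(1,n):
    if st[i,4]>300:
        v,u=np.where(l==i); rect=cv2.minAreaRect(np.stack([u,v],1).astype(np.float32)); q=P[l==i]
        print(st[i],np.nanmedian(q,0),np.nanmin(q,0),np.nanmax(q,0)); 
        b=cv2.boxPoints(rect); print([ray("top",*x,0.025).round(4).tolist() for x in b])
# bar of hooked rod
m=(R+G+B>300)&(abs(R-B)<60)
for (u0,u1,v0,v1) in[(195,295,188,204),(183,192,192,230),(190,212,216,230)]:
    v,u=np.where(m[v0:v1,u0:u1]);q=[ray("top",a+u0,b+v0,0.018) for a,b in zip(u,v)];q=np.array(q)
    print("bar",len(q),q.mean(0),q.min(0),q.max(0),np.polyfit(q[:,1],q[:,0],1))
for n,d in(("top",t),("side",s)):
    P=d["P"]
    for nm,ylo,yhi in(("wide",0.15,0.6),("nar",-0.4,0.05)):
        k=(P[...,2]>.125)&(P[...,0]>.6)&(P[...,1]>ylo)&(P[...,1]<yhi)
        q=P[k];v,u=np.where(k)
        print(n,nm,len(q))
        for z0 in(.125,.135,.148,.158):
            w=(q[:,2]>z0)&(q[:,2]<z0+.012)
            if w.any():print(z0,w.sum(),q[w].mean(0).round(4),q[w].min(0).round(3),q[w].max(0).round(3),u[w].mean(),v[w].mean())
        k=(abs(P[...,2]-.09)<.004)&(P[...,0]>.5)&(P[...,1]>ylo)&(P[...,1]<yhi)
        q=P[k];print("lid",len(q),q.min(0),q.max(0),[x for x in cv2.boxPoints(cv2.minAreaRect(q[:,:2].astype(np.float32))).round(3).tolist()])
E
```

```text
[304 190  82  11 863] [ 0.58785075 -0.164491    0.03034996] [ 0.57823318 -0.24059481  0.02629469] [ 0.59783827 -0.09347463  0.03465472]
[[0.5976, -0.0945, 0.025], [0.5986, -0.2422, 0.025], [0.5802, -0.2414, 0.025], [0.5792, -0.0943, 0.025]]
[458 192  24  52 524] [ 0.54814158 -0.39337825  0.02460255] [ 0.50352882 -0.41943713  0.0198921 ] [ 0.59619786 -0.37068801  0.02926684]
[[0.5072, -0.3678, 0.025], [0.5988, -0.4031, 0.025], [0.5932, -0.421, 0.025], [0.5017, -0.3854, 0.025]]
[300 267  84  16 971] [ 0.4479802  -0.15689937  0.03016963] [ 0.43396904 -0.23162099  0.02586669] [ 0.46060488 -0.08517325  0.03402976]
[[0.453, -0.085, 0.025], [0.4628, -0.2323, 0.025], [0.4422, -0.2328, 0.025], [0.4325, -0.0861, 0.025]]
bar 395 [0.58775682 0.01473222 0.018     ] [ 0.58442217 -0.0769312   0.018     ] [0.59118135 0.10446538 0.018     ] [-0.00565847  0.58784018]
bar 130 [0.56237379 0.1170266  0.018     ] [0.53494022 0.11010368 0.018     ] [0.58992332 0.1212516  0.018     ] [0.57679784 0.4948731 ]
bar 71 [0.5377588 0.0968287 0.018    ] [0.53498513 0.08116052 0.018     ] [0.54060264 0.11208044 0.01
[... 2163 characters left out ...]
  0.1309] [ 0.857 -0.399  0.125] [ 1.28  -0.093  0.137] 43.30344827586207 60.50804597701149
0.135 424 [ 1.255  -0.2321  0.141 ] [ 0.857 -0.399  0.135] [ 1.279 -0.101  0.147] 42.69103773584906 56.3561320754717
0.148 429 [ 1.2514 -0.2365  0.1541] [ 0.853 -0.399  0.148] [ 1.28  -0.109  0.16 ] 43.26340326340326 51.2004662004662
0.158 443 [ 1.239  -0.2388  0.1638] [ 0.853 -0.4    0.158] [ 1.279 -0.112  0.17 ] 46.557562076749434 48.05417607223476
lid 2653 [ 0.78065944 -0.3962318   0.08604259] [1.280844   0.04996608 0.09399982] [[0.7599999904632568, -0.25999999046325684], [1.2769999504089355, -0.39800000190734863], [1.36899995803833, -0.05299999937415123], [0.8510000109672546, 0.08399999886751175]]
```

View pics/c1.png

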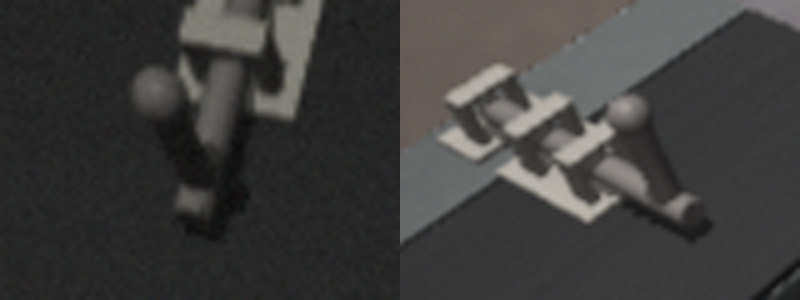

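The knob post is at about (0.851, 0.179), the case yaw is about -7°, and the rod origin is at about (0.5885, -0.1525) with a heading of about 90.3°. I'll move above the rod now.

Request:
step_arm --pt "4 -24 30 3.3 0 0 0" --pt "10 -57 72 8 0 0 0" --pt "16 -95 120 13 0 0 0" --pt "22 -133 168 18.5 0 0 0" --pt "29 -171 216 24 0 0 0" --pt "35 -209 264 29 0 0 0" --pt "41 -247 312 34 0 0 0" --pt "48 -285 360 39.6 0 0 0" --pt "54 -323 408 45 0 0 0" --pt "60 -357 450 49.5 0 0 0"

```text
time_s: 1.35
eef_pos: [0.5003, 0.015, 0.1709]
eef_rot: [0.566, 0.424, 0.566, -0.424]
wrist_force: [0.9, 0.8, 0.0]
opening: 1.0
```

```bash
cat >> h.py <<'E'
from scipy.spatial.transform import Rotation as Ro
def go(p,phi):
    "shift (mm) and turn (deg) from the measured pose to TCP p, tool down, jaw direction phi deg"
    o=ctrl.get_obs(); w=o["eef_rot"]; R=Ro.from_quat([w[1],w[2],w[3],w[0]]); f=np.radians(phi)
    y=np.array([np.cos(f),np.sin(f),0]); x=np.array([0,0,-1.]); D=Ro.from_matrix(np.stack([x,y,np.cross(x,y)],1))
    print("t",o["time_s"],"pos",o["eef_pos"].round(4),"F",o["wrist_force"].round(2),"open",round(o["opening"],3))
    print("shift",(R.inv().apply(np.array(p)-o["eef_pos"])*1000).round(1),"turn",np.degrees((R.inv()*D).as_rotvec()).round(1), "q6",o["q"][5].round(2))
E
python3 -c "
from h import *
go([.5885,-.1525,.10],0.3)"
```

```text
t 1.35 pos [0.5003 0.015  0.1709] F [0.9  0.78 0.03] open 1.0
shift [ 70.9  37.3 185.6] turn [16.1 -0.   0. ] q6 -0.49
```

Request:
step_arm --pt "14 8 40 3 0 0 0" --pt "28 15 80 7 0 0 0" --pt "43 23 115 11 0 0 0" --pt "57 30 150 14 0 0 0" --pt "66 35 175 16 0 0 0" --pt "71 37 186 16 0 0 0" --pt "71 37 186 16 0 0 0" --pt "71 37 186 16 0 0 0"

```text
time_s: 2.35
eef_pos: [0.5881, -0.1495, 0.1005]
eef_rot: [0.503, 0.497, 0.503, -0.497]
wrist_force: [-0.0, -0.2, 0.0]
opening: 0.999
```

```bash
python3 -c "
from h import *
go([.5885,-.1525,.002],0.3)
for n in('top','side'):
    im,P=pts(n);cv2.imwrite(f'pics/{n}1.png',im[:,:,::-1])
a=cv2.imread('pics/top1.png')[130:270,250:450];b=cv2.imread('pics/side1.png')[60:200,180:380]
cv2.imwrite('pics/c2.png',cv2.resize(np.hstack([a,b]),None,fx=2,fy=2))
"
```

```text
t 2.35 pos [ 0.5881 -0.1495  0.1005] F [-0.02 -0.19  0.02] open 0.999
shift [98.5  0.4  3. ] turn [ 0.4 -0.   0. ] q6 -0.46
```

View pics/c2.png

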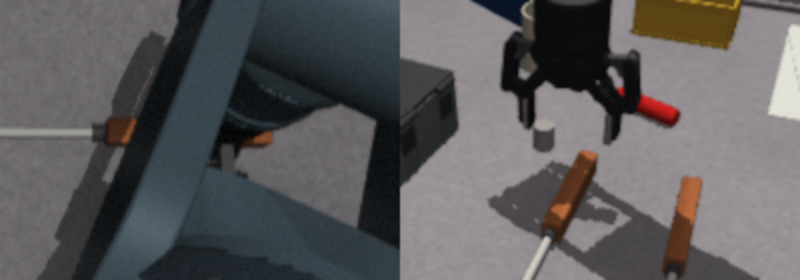

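The open fingers straddle the wooden grip, jaws across it, with the twin rod and the grey cylinder clear. Next I descend and grip.

Request:
step_arm --pt "25 0 2 0.4 0 0 0" --pt "55 0 3 0.4 0 0 0" --pt "80 0 3 0.4 0 0 0" --pt "93 0 3 0.4 0 0 0" --pt "98 0 3 0.4 0 0 0" --pt "98 0 3 0.4 0 0 0" --pt "98 0 3 0.4 0 0 100" --pt "98 0 3 0.4 0 0 200" --pt "98 0 3 0.4 0 0 255" --pt "98 0 3 0.4 0 0 255"

```text
time_s: 3.7
eef_pos: [0.5888, -0.1537, 0.0029]
eef_rot: [0.501, 0.499, 0.501, -0.499]
wrist_force: [0.9, -0.3, -1.3]
opening: 0.274
```

Request:
step_arm --pt "0 0 0 0 0 0 255" --pt "0 0 0 0 0 0 255" --pt "0 0 0 0 0 0 255" --pt "-3 0 0 0 0 0 255" --pt "-10 0 0 0 0 0 255" --pt "-25 0 0 0 0 0 255" --pt "-45 0 0 0 0 0 255" --pt "-70 0 0 0 0 0 255" --pt "-95 0 0 0 0 0 255" --pt "-110 0 0 0 0 0 255"

```text
time_s: 4.95
eef_pos: [0.5894, -0.1539, 0.1153]
eef_rot: [0.502, 0.499, 0.5, -0.499]
wrist_force: [1.1, -1.1, -1.5]
opening: 0.272
```

Gripped: 23 mm opening and about 1.5 N of load. Now I raise the rod and swing it to point at the wide case.

Request:
step_arm --pt "-30 0 -8 3 0 0 255" --pt "-60 2 -30 9 0 0 255" --pt "-85 4 -65 17 0 0 255" --pt "-96 6 -105 26 0 0 255" --pt "-96 8 -145 36 0 0 255" --pt "-96 10 -185 46 0 0 255" --pt "-96 12 -225 56 0 0 255" --pt "-96 14 -260 66 0 0 255" --pt "-96 16 -290 75 0 0 255" --pt "-96 16 -310 82 0 0 255"

```text
time_s: 6.2
eef_pos: [0.6028, 0.1582, 0.2086]
eef_rot: [-0.049, -0.705, -0.05, 0.705]
wrist_force: [-0.3, -0.7, -2.0]
opening: 0.265
```

```bash
python3 -c "
from h import *
go([.605,.184,.21],-97)"
```

```text
t 6.2 pos [0.6028 0.1582 0.2086] F [-0.32 -0.7  -2.  ] open 0.265
shift [ -1.4 -25.3  -5.8] turn [15.  0.  0.] q6 1.5
```

Request:
step_arm --pt "-1 -9 -2 5 0 0 255" --pt "-1 -17 -4 10 0 0 255" --pt "-1 -23 -5 14 0 0 255" --pt "-1 -25 -6 15 0 0 255" --pt "-1 -25 -6 15 0 0 255" --pt "-1 -25 -6 15 0 0 255" --pt "-1 -25 -6 15 0 0 255"

```text
time_s: 7.08
eef_pos: [0.6056, 0.1819, 0.2093]
eef_rot: [0.042, -0.706, 0.042, 0.706]
wrist_force: [0.3, -0.1, -1.4]
opening: 0.268
```

```bash
python3 -c "
from h import *
go([.605,.184,.21],-97)
for n in('top','side'):
    im,P=pts(n);cv2.imwrite(f'pics/{n}2.png',im[:,:,::-1]);np.savez(f'{n}2.npz',im=im,P=P)
    k=(P[...,2]>.17)&(P[...,0]>.68)&(P[...,0]<.95)&(P[...,1]>.12)&(P[...,1]<.25);q=P[k]
    print(n,k.sum())
    for a in np.arange(.7,.9,.02):
        w=(q[:,0]>a)&(q[:,0]<a+.02)
        if w.any():print(a.round(2),w.sum(),np.percentile(q[w],[5,50,95],0).round(4)[:,1:].tolist())
    print(q.max(0))
a=cv2.imread('pics/top2.png')[0:150,60:260];b=cv2.imread('pics/side2.png')[80:230,0:200]
cv2.imwrite('pics/c3.png',cv2.resize(np.hstack([a,b]),None,fx=2,fy=2))
"
```

```text
t 7.075 pos [0.6056 0.1819 0.2093] F [ 0.33 -0.07 -1.41] open 0.268
shift [-0.7 -2.   0.8] turn [ 0.2 -0.  -0. ] q6 1.79
top 809
0.7 106 [[0.1635, 0.2226], [0.1671, 0.2262], [0.1722, 0.2279]]
0.72 103 [[0.1612, 0.2223], [0.1648, 0.2259], [0.1701, 0.2277]]
0.74 102 [[0.1588, 0.2224], [0.1625, 0.2259], [0.1677, 0.228]]
0.76 104 [[0.1564, 0.2226], [0.16, 0.2259], [0.1655, 0.2281]]
0.78 96 [[0.1541, 0.2222], [0.1575, 0.2257], [0.1628, 0.2281]]
0.8 101 [[0.1517, 0.2221], [0.1552, 0.2259], [0.1605, 0.2277]]
0.82 89 [[0.1494, 0.2228], [0.1529, 0.2258], [0.1581, 0.2276]]
0.84 1 [[0.1487, 0.2221], [0.1487, 0.2221], [0.1487, 0.2221]]
[0.84002997 0.17829131 0.23007878]
side 953
0.7 75 [[0.1686, 0.222], [0.1735, 0.2264], [0.1762, 0.2282]]
0.72 74 [[0.1658, 0.2216], [0.1713, 0.2264], [0.1737, 0.2281]]
0.74 70 [[0.1638, 0.2221], [0.1687, 0.2265], [0.1714, 0.2284]]
0.76 70 [[0.1608, 0.2217], [0.1666, 0.2266], [0.1693, 0.2282]]
0.78 62 [[0.1596, 0.2216], [0.1642, 0.2268], [0.1668, 0.2282]]
0.8 62 [[0.1566, 0.2218], [0.1617, 0.2263], [0.164, 0.228]]
0.82 64 [[0.1539, 0.222], [0.159, 0.2265], [0.1619, 0.2279]]
0.84 132 [[0.1533, 0.2215], [0.2021, 0.2261], [0.2087, 0.2283]]
0.86 264 [[0.1526, 0.2206], [0.1768, 0.2259], [0.206, 0.2278]]
0.88 35 [[0.1769, 0.2247], [0.1959, 0.2274], [0.2053, 0.2285]]
[0.88471944 0.20972963 0.22939296]
```

View pics/c3.png

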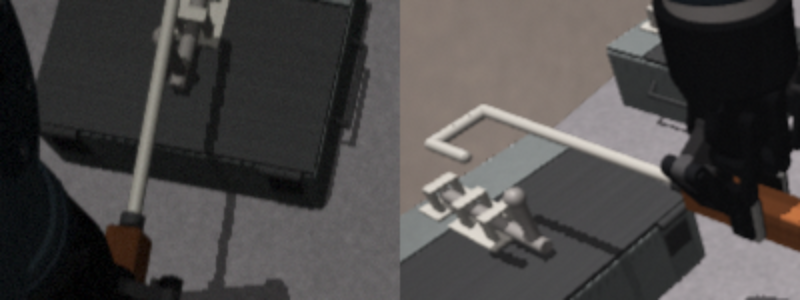

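Both cameras show the rod level, with bar top at z≈0.2285 along its length. The mouth centre comes out at about (0.852, 0.178), over the knob at (0.850, 0.179), so I lower it.

Request:
step_arm --pt "6 -1 1 0 0 0 255" --pt "16 -1 1 0 0 0 255" --pt "28 -1 1 0 0 0 255" --pt "40 -1 1 0 0 0 255" --pt "52 -1 1 0 0 0 255" --pt "64 -1 1 0 0 0 255" --pt "75 -1 1 0 0 0 255" --pt "82 -1 1 0 0 0 255" --pt "85 -1 1 0 0 0 255" --pt "85 -1 1 0 0 0 255"

```text
time_s: 8.43
eef_pos: [0.6048, 0.1833, 0.1243]
eef_rot: [-0.042, 0.706, -0.042, -0.706]
wrist_force: [-0.1, -0.8, -1.8]
opening: 0.269
```

```bash
python3 -c "
from h import *
u=np.array([.9925,-.122]);p=ctrl.get_obs()['eef_pos']
go([p[0]-.06*u[0],p[1]-.06*u[1],.125],-97)
im,P=pts('side');im2,_=pts('top')
cv2.imwrite('pics/c4.png',cv2.resize(np.hstack([im2[0:130,80:260],im[110:240,0:180]]),None,fx=2.2,fy=2.2)[:,:,::-1])
"
```

```text
t 8.425 pos [0.6048 0.1833 0.1243] F [-0.08 -0.82 -1.84] open 0.269
shift [-0.7 -0.2 60. ] turn [ 0.2 -0.  -0. ] q6 1.8
```

View pics/c4.png

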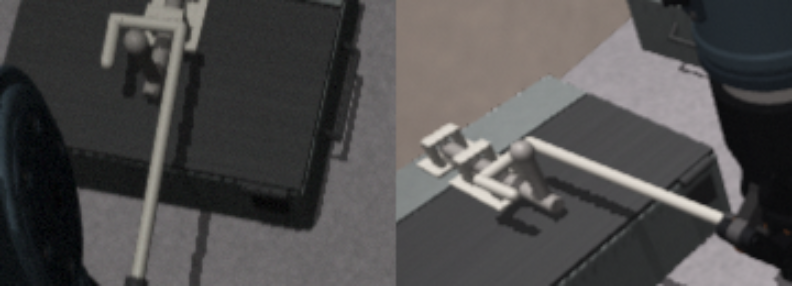

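The knob ball sits inside the J, clear all round. I pull gently, watching the force.

Request:
step_arm --pt "0 0 4 0 0 0 255" --pt "0 0 9 0 0 0 255" --pt "0 0 14 0 0 0 255" --pt "0 0 20 0 0 0 255" --pt "0 0 26 0 0 0 255" --pt "0 0 32 0 0 0 255" --pt "0 0 38 0 0 0 255" --pt "0 0 44 0 0 0 255" --pt "0 0 49 0 0 0 255" --pt "0 0 52 0 0 0 255"

```text
time_s: 9.78
eef_pos: [0.5529, 0.1896, 0.1244]
eef_rot: [-0.042, 0.706, -0.042, -0.706]
wrist_force: [3.6, 1.8, -2.0]
opening: 0.271
```

Request:
step_arm --pt "0 0 2 0 0 0 255" --pt "0 0 4 0 0 0 255" --pt "0 0 5 0 0 0 255" --pt "0 0 5 0 0 0 255"

```text
time_s: 10.28
eef_pos: [0.548, 0.1899, 0.1242]
eef_rot: [0.042, -0.706, 0.042, 0.706]
wrist_force: [1.8, 0.7, -1.7]
opening: 0.266
```

Request:
step_arm --pt "0 0 1.5 0 0 0 255" --pt "0 0 3 0 0 0 255" --pt "0 0 3 0 0 0 255"

```text
time_s: 10.65
eef_pos: [0.5449, 0.1904, 0.1242]
eef_rot: [0.042, -0.706, 0.042, 0.706]
wrist_force: [1.3, 0.4, -0.6]
opening: 0.268
```

Request:
step_arm --pt "0 0 1 0 0 0 255" --pt "0 0 2 0 0 0 255" --pt "0 0 2 0 0 0 255"

```text
time_s: 11.02
eef_pos: [0.543, 0.1906, 0.1243]
eef_rot: [0.042, -0.706, 0.042, 0.706]
wrist_force: [2.6, 1.3, -1.4]
opening: 0.269
```

Request:
step_arm --pt "0 0 1 0 0 0 255" --pt "0 0 2 0 0 0 255" --pt "0 0 2 0 0 0 255"

```text
time_s: 11.4
eef_pos: [0.5421, 0.1908, 0.1247]
eef_rot: [-0.042, 0.707, -0.042, -0.705]
wrist_force: [7.3, 0.2, -2.4]
opening: 0.267
```

The force is up to 7 N and the tool lags its command, which suggests the stop. I'll push a little more to confirm.

Request:
step_arm --pt "0 0 1 0 0 0 255" --pt "0 0 2 0 0 0 255" --pt "0 0 3 0 0 0 255" --pt "0 0 3 0 0 0 255"

```text
time_s: 11.9
eef_pos: [0.5419, 0.1909, 0.1258]
eef_rot: [-0.042, 0.709, -0.042, -0.703]
wrist_force: [13.7, -0.2, -3.5]
opening: 0.271
```

```bash
python3 -c "
from h import *
go([.5421,.1908,.125],-97)
im,P=pts('side');im2,P2=pts('top')
for n,P in(('side',P),('top',P2)):
    k=(P[...,2]>.15)&(P[...,0]>.72)&(P[...,0]<.95)&(P[...,1]>.12)&(P[...,1]<.25);q=P[k];print(n,len(q),q.mean(0).round(4),q.min(0).round(4),q.max(0).round(4))
cv2.imwrite('pics/c5.png',cv2.resize(np.hstack([im2[0:130,80:260],im[110:240,0:180]]),None,fx=2.2,fy=2.2)[:,:,::-1])
"
```

```text
t 11.9 pos [0.5419 0.1909 0.1258] F [13.73 -0.16 -3.51] open 0.271
shift [ 0.8  0.1 -0.2] turn [ 0.2 -0.5  0.1] q6 1.82
side 106 [0.8024 0.1906 0.1617] [0.7964 0.1798 0.1509] [0.8115 0.197  0.1683]
top 113 [0.8029 0.1847 0.1623] [0.7967 0.1768 0.1503] [0.8126 0.1944 0.1677]
```

View pics/c5.png

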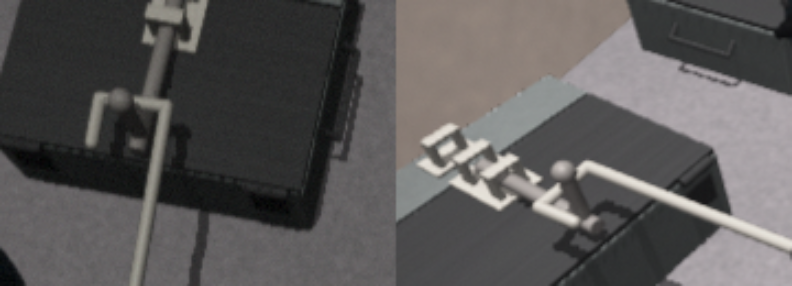

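The tool has stopped against 14 N. The ball is now at about (0.804, 0.187), which is about 15 mm behind the case front edge, so the joint is at about 0.055. Next I back the hook off the post and lift straight up.

Request:
step_arm --pt "0 0 -4 0 0 0 255" --pt "0 -1 -9 0 0 0 255" --pt "0 -2 -14 0 0 0 255" --pt "0 -3 -18 0 0 0 255" --pt "0 -3 -18 0 0 0 255" --pt "0 -3 -18 0 0 0 255"

```text
time_s: 12.75
eef_pos: [0.5562, 0.1921, 0.1241]
eef_rot: [0.042, -0.706, 0.042, 0.706]
wrist_force: [-0.4, -0.2, -1.8]
opening: 0.271
```

```bash
python3 -c "
from h import *
go([.556,.192,.21],-97)
im,P=pts('side');im2,P2=pts('top')
for n,P in(('side',P),('top',P2)):
    k=(P[...,2]>.15)&(P[...,0]>.72)&(P[...,0]<.95)&(P[...,1]>.12)&(P[...,1]<.25);q=P[k];print(n,len(q),q.mean(0).round(4),q.min(0).round(4),q.max(0).round(4))
cv2.imwrite('pics/c6.png',cv2.resize(np.hstack([im2[0:130,80:260],im[110:240,0:180]]),None,fx=2.2,fy=2.2)[:,:,::-1])
"
```

```text
t 12.75 pos [0.5562 0.1921 0.1241] F [-0.38 -0.24 -1.81] open 0.271
shift [-85.9   0.1   0.2] turn [ 0.2  0.  -0. ] q6 1.82
side 107 [0.8023 0.1906 0.1617] [0.7963 0.1787 0.1504] [0.8124 0.197  0.1684]
top 112 [0.8029 0.1846 0.1627] [0.7963 0.1771 0.1529] [0.8128 0.1935 0.1686]
```

View pics/c6.png

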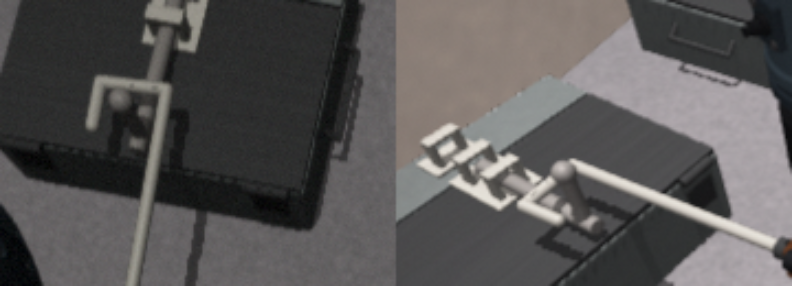

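The knob hasn't moved and stands free in the mouth, so I lift.

Request:
step_arm --pt "-5 0 0 0 0 0 255" --pt "-14 0 0 0 0 0 255" --pt "-25 0 0 0 0 0 255" --pt "-37 0 0 0 0 0 255" --pt "-49 0 0 0 0 0 255" --pt "-61 0 0 0 0 0 255" --pt "-73 0 0 0 0 0 255" --pt "-82 0 0 0 0 0 255" --pt "-86 0 0 0 0 0 255" --pt "-86 0 0 0 0 0 255"

```text
time_s: 14.1
eef_pos: [0.5565, 0.1921, 0.2104]
eef_rot: [-0.042, 0.706, -0.042, -0.706]
wrist_force: [0.2, -0.9, -1.1]
opening: 0.267
```

```bash
python3 -c "
from h import *
go([.5885,-.1535,.12],0.3)"
```

```text
t 14.1 pos [0.5565 0.1921 0.2104] F [ 0.24 -0.91 -1.14] open 0.267
shift [ 90.4 339.4 -72.6] turn [-97.1  -0.   -0. ] q6 1.82
```

Now I swing back to lay the rod in its original free place.

Request:
step_arm --pt "0 10 -2 -3 0 0 255" --pt "0 35 -8 -10 0 0 255" --pt "0 70 -15 -19 0 0 255" --pt "0 105 -23 -28 0 0 255" --pt "0 140 -30 -37 0 0 255" --pt "0 175 -38 -46.5 0 0 255" --pt "0 210 -45 -56 0 0 255" --pt "0 245 -53 -65.5 0 0 255" --pt "0 280 -60 -75 0 0 255" --pt "0 305 -66 -84 0 0 255"

```text
time_s: 15.35
eef_pos: [0.5856, -0.1201, 0.2096]
eef_rot: [-0.442, -0.551, -0.443, 0.552]
wrist_force: [0.8, -0.5, -2.1]
opening: 0.269
```

```bash
python3 -c "
from h import *
go([.5885,-.1535,.12],0.3)"
```

```text
t 15.35 pos [ 0.5856 -0.1201  0.2096] F [ 0.83 -0.49 -2.12] open 0.269
shift [89.6 10.2 31.9] turn [-12.8  -0.    0.1] q6 -0.18
```

Request:
step_arm --pt "5 5 15 -6 0 0 255" --pt "20 9 27 -11 0 0 255" --pt "45 10 32 -13 0 0 255" --pt "70 10 32 -13 0 0 255" --pt "85 10 32 -13 0 0 255" --pt "90 10 32 -13 0 0 255" --pt "90 10 32 -13 0 0 255" --pt "90 10 32 -13 0 0 255"

```text
time_s: 16.35
eef_pos: [0.5893, -0.1523, 0.1214]
eef_rot: [0.502, 0.499, 0.5, -0.499]
wrist_force: [-0.1, -0.1, -0.8]
opening: 0.271
```

```bash
python3 -c "
from h import *
go([.5885,-.1535,.004],0.3)
im,P=pts('side')
k=(P[...,2]>.11)&(P[...,0]>.48)&(P[...,0]<.65)&(P[...,1]>-.06)&(P[...,1]<.2);q=P[k]
for a in np.arange(-.06,.14,.03):
    w=(q[:,1]>a)&(q[:,1]<a+.03)
    if w.any(): print(a.round(2),np.percentile(q[w],[5,95],0).round(4).tolist())
"
```

```text
t 16.35 pos [ 0.5893 -0.1523  0.1214] F [-0.13 -0.12 -0.85] open 0.271
shift [117.4  -1.    1.1] turn [-0.1  0.  -0.1] q6 -0.45
-0.06 [[0.5853, -0.0582, 0.1341], [0.5935, -0.0316, 0.1396]]
-0.03 [[0.585, -0.0284, 0.1343], [0.5927, -0.001, 0.1398]]
0.0 [[0.5851, 0.0019, 0.1338], [0.5933, 0.0273, 0.1392]]
0.03 [[0.5846, 0.0314, 0.134], [0.5928, 0.0587, 0.139]]
0.06 [[0.5362, 0.0622, 0.1338], [0.5923, 0.0887, 0.1385]]
0.09 [[0.5347, 0.0921, 0.1334], [0.5914, 0.1194, 0.1385]]
0.12 [[0.5374, 0.1206, 0.1314], [0.5882, 0.1258, 0.1384]]
```

Request:
step_arm --pt "15 0 0 0 0 0 255" --pt "35 0 0 0 0 0 255" --pt "58 0 0 0 0 0 255" --pt "80 0 0 0 0 0 255" --pt "97 0 0 0 0 0 255" --pt "107 0 0 0 0 0 255" --pt "113 0 0 0 0 0 255" --pt "116 0 0 0 0 0 255" --pt "117 0 0 0 0 0 255" --pt "117 0 0 0 0 0 255"

```text
time_s: 17.65
eef_pos: [0.589, -0.1522, 0.0038]
eef_rot: [0.501, 0.499, 0.501, -0.499]
wrist_force: [0.1, 1.1, -2.4]
opening: 0.267
```

Request:
step_arm --pt "0.5 0 0 0 0 0 255" --pt "0.5 0 0 0 0 0 180" --pt "0.5 0 0 0 0 0 120" --pt "0.5 0 0 0 0 0 50" --pt "0.5 0 0 0 0 0 0" --pt "0.5 0 0 0 0 0 0" --pt "0.5 0 0 0 0 0 0" --pt "0.5 0 0 0 0 0 0"

```text
time_s: 18.65
eef_pos: [0.5886, -0.152, 0.0028]
eef_rot: [0.501, 0.499, 0.501, -0.499]
wrist_force: [-0.1, 0.5, -0.2]
opening: 0.995
```

Released. I retreat upward and back towards the robot to clear the view.

Request:
step_arm --pt "-10 0 0 0 0 0 0" --pt "-30 0 0 0 0 0 0" --pt "-60 0 0 0 0 0 0" --pt "-95 0 0 0 0 0 0" --pt "-130 0 0 0 0 0 0" --pt "-160 -20 20 0 0 0 0" --pt "-190 -50 50 0 0 0 0" --pt "-200 -80 80 0 0 0 0" --pt "-200 -100 100 0 0 0 0" --pt "-200 -100 100 0 0 0 0"

```text
time_s: 19.9
eef_pos: [0.4883, -0.2539, 0.2048]
eef_rot: [0.501, 0.5, 0.499, -0.5]
wrist_force: [-0.4, 0.8, 0.4]
opening: 0.999
```

```bash
python3 -c "
from h import *
im,P=pts('side');im2,P2=pts('top');o=ctrl.get_obs();print(o['time_s'],o['wrist_force'])
for n,P in(('side',P),('top',P2)):
    for c in(.185,-.203):
        k=(P[...,2]>.15)&(P[...,2]<.18)&(P[...,0]>.72)&(P[...,0]<.9)&(abs(P[...,1]-c)<.03);q=P[k];print(n,len(q),q.mean(0).round(4) if len(q) else '')
    k=(P[...,2]>.006)&(P[...,2]<.05)&(P[...,0]>.52)&(P[...,0]<.61)&(P[...,1]>-.26)&(P[...,1]<.14);q=P[k];print('rod',len(q),q.min(0).round(4),q.max(0).round(4))
a=cv2.resize(im2,(400,300));b=cv2.resize(im,(400,300))
cv2.imwrite('pics/c7.png',np.hstack([a,b])[:,:,::-1])
"
```

```text
20.0 [0.2986806  0.32970352 0.02661483]
side 106 [0.8023 0.1905 0.1615]
side 50 [ 0.8597 -0.1986  0.1603]
rod 1171 [ 0.5339 -0.2406  0.0064] [0.6037 0.1265 0.0339]
top 111 [0.8028 0.1846 0.1629]
top 111 [ 0.8585 -0.2034  0.1623]
rod 2101 [ 0.5333 -0.2408  0.0063] [0.6018 0.124  0.034 ]
```

View pics/c7.png

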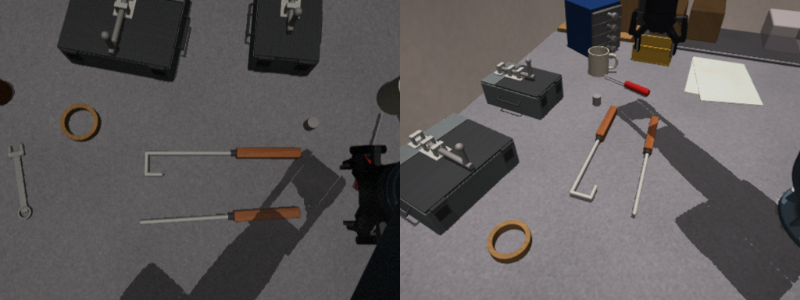

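The rod lies flat at its old place, the wide bolt is drawn, the narrow bolt is unchanged, and the robot is clear of everything. I'm handing in.

```bash
python3 -c "
from bench import ctrl
print(ctrl.hand_in())"
```

```text
the job is handed in; nothing more can be done
None
```

The wide case's bolt is drawn to its stop and the hooked rod lies flat on the bench where it started. I handed the job in at about 20 s; no verdict is reported.

- **Wide bolt:** I hooked the knob from above and pulled until the tool stopped moving, with the force rising from about 2.5 N to about 14 N. The knob moved about 46 mm, to about 15 mm behind the case's front edge, so the bolt is at about 0.055 m. It stayed there after I unhooked it.
- **Narrow bolt:** its knob was at x ≈ 0.8585 m in the last top picture, against about 0.859 m at the start, so it has not moved.
- **Hooked rod:** both cameras show it flat, with its highest points at about 34 mm as before the lift.
- **Gripper:** it stayed well in front of the case throughout. It was open and touching nothing at the end.

No check failed. The two cameras differed by up to 6 mm in y on the knob, because each sees a different side of it.

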